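# Open the blue sauce canister on the bowl-filling line

### The arm

A 6-joint arm with a two-finger parallel gripper is mounted at the origin on the work surface. World frame = base frame: x ahead of the robot, y to its left, z up, the work surface at z = 0. Lengths are in m, angles in degrees, forces in N, time in s.
With the tool pointing down it reaches from about 0.35 to 1 m from the base axis. Payload 7.1 kg.
Tool frame: the origin (TCP) lies on the centre line of the jaws, within the pads' length; the fingertips stand 22 mm ahead of it and the grasp point (between the pads) lies 3 mm ahead of it; z points along the fingers, y is the line along which they close (so a half turn about z gives the same grasp; the last joint's range is limited). The gripper opens to 85 mm and grips with 20 to 120 N. Pads are 22 mm wide; open, the fingers measure 114 mm over their backs; the gripper's body (76 mm by 85 mm) begins 54 mm behind the grasp point. The pads swing forward as they close: fully open they stand 13 mm farther back than shut.
Start: joints at [-70.932, 24.242, 93.386, -0, 62.372, -1.089], TCP at [0.215, -0.587, 0.253] pointing down, gripper open.
Joint ranges: [-172.04, 172.04], [-51.8, 120.97], [4.93, 147.93], [-75.15, 255.16], [6.16, 154.13], [-145.62, 145.62]. Speed limits (degrees/s): [136.94, 136.94, 172.46, 180, 180, 180].

### API

Orientations are given as [roll, pitch, yaw] about the fixed x, y, z axes, in that order (R = Rz(yaw) Ry(pitch) Rx(roll)).
In Python, from station import telemetry, get_image, arm gives the robot as it stands.
- The arm moves only by the shell command python3 -m handwheel 'ROWS'. ROWS is JSON, one flat list of numbers, 5 for each row, row after row: the finger opening in m, from 0 to 0.0854, then the shift along the tool's x, y, z in m, then the turn about the tool's z in degrees. A call has 1 to 8 rows; each row shifts and turns the commanded pose from where the row before left it, along the tool's axes as they then stand; what a row does not reach is not made up. A row lasts 1/8 s, in which the tool goes at most 62.5 mm and 10.7 degrees, less where a joint would pass 70% of its speed; a pose out of reach is approached as far as the arm can. A call is refused whole if a number of a shift passes 0.0625 or a number of a turn 10.7, either way. A call with a gripper value outside its range is refused whole. The fingers move at their own pace and stop on an object; the grip force is fixed at half the most. Time passes only in rows, so rows that do not move let the fingers close. It gives the time, the measured TCP pose, the force, the opening and the grip force at its end, in the units of the state.
- telemetry.state(): the state, without advancing time (a new reading comes with each control period).
- get_image(name): name is "scene" or "top" or "wrist"; returns a dict with "color" (400x640x3 uint8, red, green, blue), "fx", "fy", "cx", "cy" (pixels), "world_from_camera" (4x4, takes a point from camera to world coordinates). Camera axes: x right, y up, looking along -z (the intrinsics and any distortion apply to the point x, -y, -z); pixel columns grow to the right and rows downward; lengths in m; the calibration is good to about 2 mm. A picture is of the moment at which its call begins. There is no depth.
- arm.close_job(): hands the job in; it is judged then, once.
The state is a dict: "clock": time; "joint_pos": joint angles; "qd": joint speeds; "effort": joint torques, N m; "eef_pos": TCP position; "tool_rot": TCP orientation; "wrist_force": force on the tool from outside, world axes, zero at the start; "moment": the same for the moment, N m; "width": finger opening in m; "grasp_force": force on a finger pad.
Only numpy, scipy, OpenCV 4.12 (cv2) and the standard library are available. Lean on these libraries where they do the work, as an engineer would, in place of code of your own. Each camera call takes 0.05 s, during which the arm holds its last target. There are 200 camera calls.

### The job

Open the sauce canister with the blue lid: turn its lid anticlockwise (seen from above) until the lugs come to the slots in the rim, lift the lid straight off, and set it down the right way up, flat on the empty round white tray. Do not drop it, and leave the yellow lid as it is.

Things in the scene. Friction and masses are not known exactly. Their poses are not given: they have to be found in the camera images.
- blue_lid_grip (a point): Loose blue lid, 0.3 kg: point on its axis in the handle, 18 mm under the handle's top, 48 mm above the lid's lowest face. Handle: upright fin 80 mm long (x), 16 thick (y), 46 high; z up. Disc 110 mm wide, 6 thick; plug below 96 wide, 14 deep. Two lugs 24 mm wide reach 68 mm from the axis at +x and -x, in line with the handle. Turns freely; lifts only when both lugs are in the slots.
- blue_canister: Steel canister, blue band, immovable, 148 mm wide, 143 high; origin under its centre, z up. Dark lip (inner radius 59 mm) holds the lugs down; slots at +x and -x, red tab outside each. Lid starts with its handle 38 to 75 deg clockwise (from above) of this x axis, lifts out within 14 deg of it, meets stops 16 deg anticlockwise past it. It must rise 30 mm to clear the rim.
- lid_tray: Empty round white tray, 210 mm across, immovable; origin at the centre of its underside, on the table. Floor 4 mm above the table and 196 mm across, rim 13 mm high. The lid stands in it on its plug, its lugs higher than the rim.
- yellow_lid_end (a point): Top of one end of the handle of the other, yellow lid, which stays shut on a like canister with a yellow band; same shape and size as the blue one. 182 mm above the table; that lid's axis lies 40 mm from here along this point's -x.
Mind the look-alikes: they are no part of the job. There is more than one size of the part that bears blue_lid_grip; the job needs the middle-sized.

How it is judged:
By the outcome, as a careful person would: the job done as asked, in the order asked, and still so for the second after the job is handed in, with the robot touching nothing.
It also fails if it takes over 38 s, if anything falls off the work surface, if the arm or the gripper's body presses on something with over 40 N, if the wrist force passes 120 N, or if a joint passes its speed limit or range.

## Working session

There is one attempt and no reset: what is moved stays moved. The work goes in short steps, Python scripts to look and compute and a shell command to move; the robot and the scene stay as the last step left them, time stands still between calls to the robot, and variables do not carry over. Pictures are saved under pics/ and viewed, at most 10 in all, crops included, and the job is handed in when it is done.

```bash
mkdir -p pics
python3 - <<'E'
from station import telemetry,get_image
import cv2,numpy as np
np.set_printoptions(precision=4,suppress=True)
for n in("scene","top"):
    d=get_image(n);cv2.imwrite(f"pics/{n}0.png",d["color"][:,:,::-1])
    print(n,d["fx"],d["fy"],d["cx"],d["cy"],[k for k in d]);print(d["world_from_camera"])
print(telemetry.state())
E
```

```text
scene 380.50472953792985 380.50472953792985 315.8144826121232 198.42941547325154 ['color', 'fx', 'fy', 'cx', 'cy', 'world_from_camera']
[[ 0.8066 -0.3645  0.4654  0.8676]
 [ 0.5908  0.5245 -0.6131 -0.4983]
 [-0.0207  0.7694  0.6384  0.6617]
 [ 0.      0.      0.      1.    ]]
top 465.1740872816134 465.1740872816134 321.0345310042622 191.1468498701678 ['color', 'fx', 'fy', 'cx', 'cy', 'world_from_camera']
[[ 0.0089  0.988  -0.1539  0.3219]
 [-1.      0.009  -0.0005 -0.0189]
 [ 0.0009  0.1539  0.9881  1.0487]
 [ 0.      0.      0.      1.    ]]
{'clock': 0.1, 'joint_pos': array([-70.9306,  24.2814,  93.4263,   0.0009,  62.3706,  -1.0873]), 'qd': array([ 0.0133, -0.054 , -0.1428, -0.0398,  0.0013,  0.0184]), 'effort': array([  0.    , -55.8424, -28.2444,   0.    ,   0.003 ,   0.    ]), 'eef_pos': array([ 0.2153, -0.5863,  0.2526]), 'tool_rot': array([-179.9217,   -0.0022,   20.1563]), 'wrist_force': array([-0.3342,  0.4802,  0.0515]), 'moment': array([0.01  , 0.0325, 0.0033]), 'grasp_force': 0.0, 'width': 0.08538339424634324}
```

View pics/top0.png

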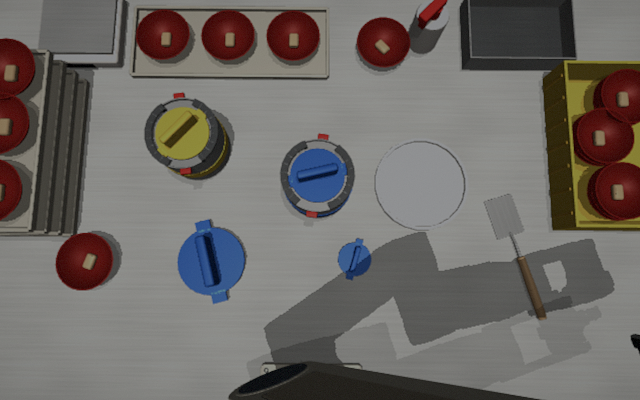

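View pics/scene0.png

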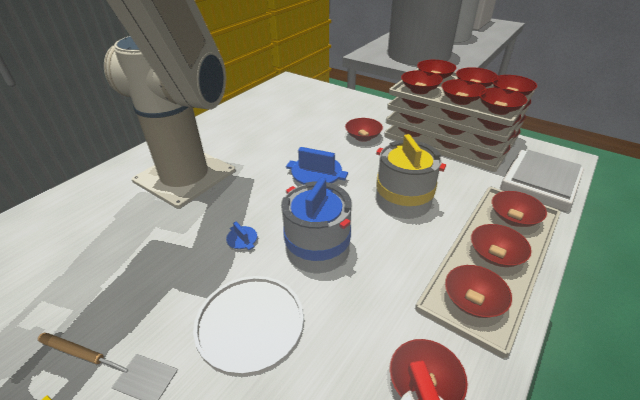

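Top view: blue canister with lid at about (318,175), its handle running (297,177)–(337,169), red tabs at (322,136) and (312,214). The tray is at (420,184) and the yellow canister at (185,135). The larger and smaller loose blue lids, at (211,261) and (354,259), are decoys. I'll zoom in and measure.

```bash
cat > h.py <<'E'
import numpy as np,cv2
np.set_printoptions(precision=4,suppress=True)
def ray(d,u,v):
    T=d["world_from_camera"]; return T[:3,3],T[:3,:3]@np.array([(u-d["cx"])/d["fx"],-(v-d["cy"])/d["fy"],-1])
def at(d,u,v,z):
    o,r=ray(d,u,v); return o+r*(z-o[2])/r[2]
def px(d,p):
    T=d["world_from_camera"]; c=T[:3,:3].T@(np.array(p)-T[:3,3]); return np.array([d["cx"]-d["fx"]*c[0]/c[2],d["cy"]+d["fy"]*c[1]/c[2]])
E
python3 - <<'E'
from h import *; from station import get_image
d=get_image("top");c=d["color"].astype(int)
red=((c[:,:,0]>150)&(c[:,:,1]<70)).astype(np.uint8)
n,l,s,ce=cv2.connectedComponentsWithStats(red)
for i in range(1,n):
    if 8<s[i][4]<120: print("red",ce[i],s[i],at(d,*ce[i],.14))
# tray: bright
g=c.min(2); m=((g>150)).astype(np.uint8)
for a,b in [((297,177),(337,169))]: print("handle",at(d,*a,.182),at(d,*b,.182))
for p in [(375,184),(466,184),(420,141),(420,229)]: print("tray",at(d,*p,.013))
crop=d["color"][125:235,265:475,::-1]
cv2.imwrite("pics/z1.png",cv2.resize(crop[:, :110],None,fx=5,fy=5,interpolation=cv2.INTER_CUBIC))
E
```

```text
handle [0.4836 0.0273 0.182 ] [ 0.4997 -0.0484  0.182 ]
tray [ 0.5006 -0.1401  0.013 ]
tray [ 0.5025 -0.3457  0.013 ]
tray [ 0.6016 -0.2442  0.013 ]
tray [ 0.3999 -0.2394  0.013 ]
```

View pics/z1.png

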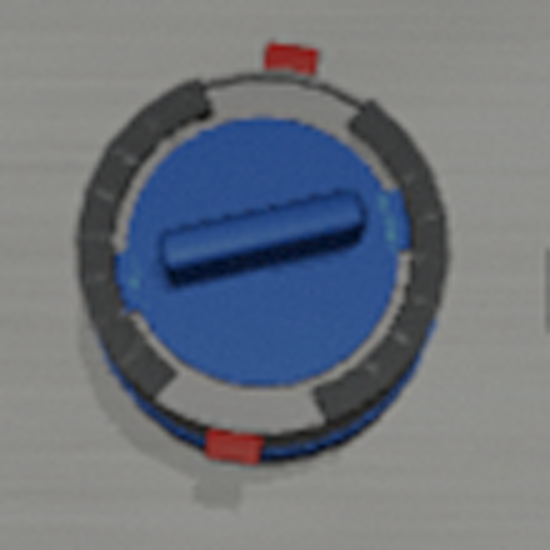

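Zoomed view: handle top face runs (168,247)–(360,207), disc centred near (260,252), tabs at (291,58) and (235,447). The handle is about 70° clockwise of the tab axis, which fits the given 38–75°.

Run:
```python
from h import *; from station import get_image,telemetry
d=get_image("top")
f=lambda x,y,z:at(d,265+(x+.5)/5-.5,125+(y+.5)/5-.5,z)
a,b=f(168,247,.182),f(360,207,.182);print("handle",a,b,(a+b)/2,np.linalg.norm(a-b),np.degrees(np.arctan2(*(b-a)[1::-1])))
for z in(.11,.13,.14):
  a,b=f(235,447,z),f(291,58,z);print("tabs",(a+b)/2,np.linalg.norm(a-b),np.degrees(np.arctan2(*(b-a)[1::-1])))
print("disc",f(260,252,.136),"lip",f(263,255,.143))
s=get_image("scene"); print("scene grip top px",px(s,[.49,-.01,.182]))
# plan: rise not needed; goal yaw 102
```

```text
handle [0.4894 0.0251 0.182 ] [ 0.5055 -0.0476  0.182 ] [ 0.4975 -0.0112  0.182 ] 0.07453177292492902 -77.48611430393296
tabs [ 0.5024 -0.0104  0.11  ] 0.16416219688215822 -7.468940561497834
tabs [ 0.4986 -0.0106  0.13  ] 0.16066443657266402 -7.468940561497836
tabs [ 0.4967 -0.0107  0.14  ] 0.1589155564179169 -7.468940561497837
disc [ 0.4966 -0.0093  0.136 ] lip [ 0.494  -0.0106  0.143 ]
scene grip top px [312.8156 186.3853]
```

```bash
python3 -m handwheel '[0.085,0.0385,-0.037,0,0, 0.085,0.0385,-0.037,0,0, 0.085,0.0385,-0.037,0,0, 0.085,0.0385,-0.037,0,0, 0.085,0.0385,-0.037,0,0, 0.085,0.0385,-0.037,0,0, 0.085,0.0385,-0.037,0,0, 0.085,0.0385,-0.037,0,0]'
python3 -m handwheel '[0.085,0.0385,-0.037,0,0, 0.085,0.0385,-0.037,0,0, 0.085,0.0385,-0.037,0,0, 0.085,0.0385,-0.037,0,0, 0.085,0,0,0,-10.3, 0.085,0,0,0,-10.3, 0.085,0,0,0,-10.3, 0.085,0,0,0,-10.3]'
python3 -m handwheel '[0.085,0,0,0,-10.3, 0.085,0,0,0,-10.3, 0.085,0,0,0,-10.3, 0.085,0,0,0,-10.3, 0.085,0,0,0,0, 0.085,0,0,0,0]'
python3 - <<'E'
from h import *; from station import get_image,telemetry
d=get_image("wrist");s=telemetry.state();print(s["eef_pos"],s["tool_rot"],d["fx"],d["cx"],d["cy"]);print(d["world_from_camera"])
im=d["color"][:,:,::-1].copy();cv2.imwrite("pics/w1.png",im)
print([px(d,p) for p in ([.4965,-.0105,.182],[.4965,-.0105,.136])])
E
```

```text
clock: 1.25
eef_pos: [0.4031, -0.2011, 0.2535]
tool_rot: [180.0, -0.0, 20.1]
wrist_force: [0.5, -0.4, 0.7]
width: 0.085
grasp_force: 0.0
clock: 2.25
eef_pos: [0.496, -0.0106, 0.2533]
tool_rot: [-180.0, 0.0, 61.7]
wrist_force: [-0.4, -0.5, -0.4]
width: 0.0847
grasp_force: 0.0
clock: 3.0
eef_pos: [0.496, -0.0107, 0.2533]
tool_rot: [-180.0, -0.0, 102.4]
wrist_force: [-0.4, 1.0, 0.3]
width: 0.085
grasp_force: 0.0
[ 0.4961 -0.0107  0.2533] [179.9979  -0.0044 102.393 ] 279.7600260935339 316.02176137765963 198.63445859916226
[[ 0.9768 -0.2049 -0.0617  0.4806]
 [ 0.214   0.9355  0.2811  0.0608]
 [ 0.0001 -0.2878  0.9577  0.3752]
 [ 0.      0.      0.      1.    ]]
[array([316.3055, 218.1274]), array([316.2485, 199.8871])]
```

View pics/w1.png

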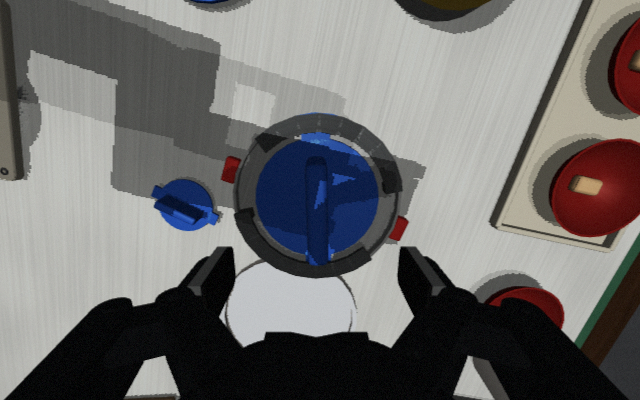

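The wrist view shows the handle upright and centred at x≈316.5 and the disc centred at about (317,199), within 1 mm of the prediction at (316,200). I'll go down and grip.

```bash
python3 -m handwheel '[0.05,0,0,0.02,0, 0.05,0,0,0.02,0, 0.05,0,0,0.02,0, 0.05,0,0,0.014,0, 0.05,0,0,0.01,0, 0.05,0,0,0,0]'
python3 -m handwheel '[0,0,0,0,0, 0,0,0,0,0, 0,0,0,0,0, 0,0,0,0,0, 0,0,0,0,0, 0,0,0,0,0]'
```

```text
clock: 3.8
eef_pos: [0.4958, -0.0107, 0.1688]
tool_rot: [-179.9, -0.0, 102.5]
wrist_force: [-0.1, -1.0, -0.4]
width: 0.0501
grasp_force: 0.0
clock: 4.55
eef_pos: [0.4967, -0.0107, 0.1701]
tool_rot: [179.9, 0.0, 102.6]
wrist_force: [-0.3, 0.2, 6.8]
width: 0.0152
grasp_force: 60.3
```

```bash
python3 -m handwheel '[0,0,0,0,-5, 0,0,0,0,-5, 0,0,0,0,-5, 0,0,0,0,-5]'
python3 -m handwheel '[0,0,0,0,-7, 0,0,0,0,-7, 0,0,0,0,-7, 0,0,0,0,-7, 0,0,0,0,-7, 0,0,0,0,-7, 0,0,0,0,-7, 0,0,0,0,0]'
python3 - <<'E'
from h import *; from station import get_image
d=get_image("top")
cv2.imwrite("pics/t2.png",cv2.resize(d["color"][110:245,240:380,::-1],None,fx=4,fy=4,interpolation=cv2.INTER_CUBIC))
d=get_image("wrist");cv2.imwrite("pics/w2.png",d["color"][:,:,::-1])
E
```

```text
clock: 5.05
eef_pos: [0.4967, -0.0107, 0.1701]
tool_rot: [179.9, 0.0, 122.7]
wrist_force: [-0.6, 0.5, 5.9]
width: 0.0152
grasp_force: 60.3
clock: 6.05
eef_pos: [0.4967, -0.0107, 0.1701]
tool_rot: [180.0, 0.1, 171.6]
wrist_force: [-0.0, 0.2, 6.9]
width: 0.0153
grasp_force: 60.9
```

View pics/w2.png

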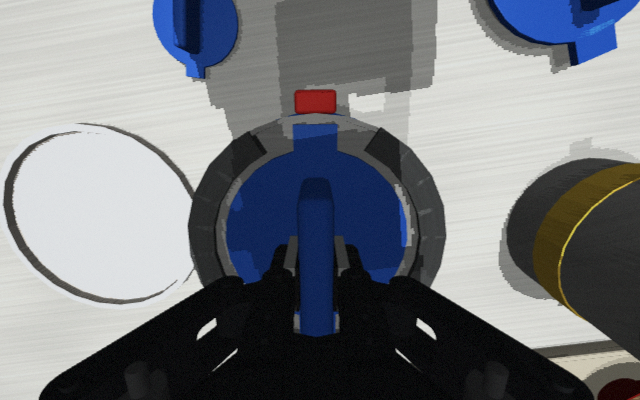

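The lid lug at (315,138) sits in the slot, in line with the red tab at (315,101). I'll lift straight up, slowly at first.

```bash
python3 -m handwheel '[0,0,0,-0.004,0, 0,0,0,-0.006,0, 0,0,0,-0.006,0]'
python3 -m handwheel '[0,0,0,-0.012,0, 0,0,0,-0.012,0, 0,0,0,-0.015,0, 0,0,0,-0.015,0, 0,0,0,-0.015,0, 0,0,0,0,0]'
```

```text
clock: 6.52
eef_pos: [0.4958, -0.0107, 0.1855]
tool_rot: [-180.0, -0.0, 171.6]
wrist_force: [0.3, -0.7, -3.4]
width: 0.0154
grasp_force: 59.3
clock: 7.28
eef_pos: [0.4969, -0.0107, 0.2558]
tool_rot: [180.0, 0.2, 171.6]
wrist_force: [0.2, 0.3, -2.6]
width: 0.0153
grasp_force: 59.3
```

```bash
python3 -m handwheel '[0,-0.0048,-0.0286,0,0, 0,-0.0048,-0.0286,0,0, 0,-0.0048,-0.0286,0,0, 0,-0.0048,-0.0286,0,0, 0,-0.0048,-0.0286,0,0, 0,-0.0048,-0.0286,0,0, 0,-0.0048,-0.0286,0,0, 0,-0.0048,-0.0286,0,0]'
python3 -m handwheel '[0,0,0,0.03,0, 0,0,0,0.03,0, 0,0,0,0.03,0, 0,0,0,0.03,0, 0,0,0,0.03,0, 0,0,0,0.025,0, 0,0,0,0.01,0, 0,0,0,0,0]'
python3 - <<'E'
from h import *; from station import get_image
a=get_image("top")["color"][120:260,280:500,::-1];b=get_image("scene")["color"][170:390,150:350,::-1]
r=lambda i:cv2.resize(i,(400,int(i.shape[0]*400/i.shape[1])),interpolation=cv2.INTER_CUBIC)
a,b=r(a),r(b);c=np.zeros((max(len(a),len(b)),800,3),np.uint8);c[:len(a),:400]=a;c[:len(b),400:]=b
cv2.imwrite("pics/c3.png",c)
E
```

```text
clock: 8.28
eef_pos: [0.5001, -0.2434, 0.2536]
tool_rot: [180.0, -0.1, 171.6]
wrist_force: [0.3, -0.1, -2.5]
width: 0.0155
grasp_force: 59.3
clock: 9.28
eef_pos: [0.5001, -0.2425, 0.0688]
tool_rot: [180.0, -0.1, 171.6]
wrist_force: [0.6, -0.9, -2.8]
width: 0.0154
grasp_force: 59.4
```

View pics/c3.png

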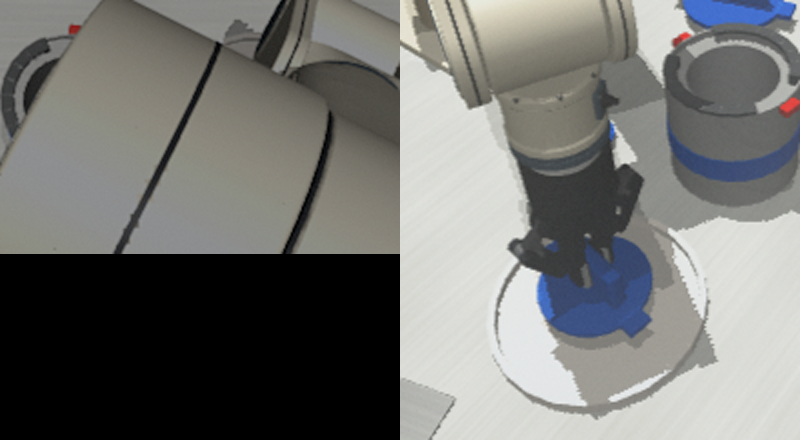

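The right half shows the lid level inside the tray at about (595,290), and the blue canister is open. The lid needs to go down about 10 mm more, in small steps until it touches.

```bash
python3 -m handwheel '[0,0,0,0.004,0, 0,0,0,0.003,0, 0,0,0,0.002,0, 0,0,0,0.001,0, 0,0,0,0,0]'
```

```text
clock: 10.0
eef_pos: [0.5004, -0.2426, 0.0593]
tool_rot: [180.0, -0.0, 171.6]
wrist_force: [-0.6, 0.1, -3.9]
width: 0.0155
grasp_force: 59.5
```

```bash
python3 -m handwheel '[0,0,0,0.001,0, 0,0,0,0.0005,0, 0,0,0,0,0]'
```

```text
clock: 10.38
eef_pos: [0.5005, -0.2427, 0.0581]
tool_rot: [-180.0, 0.0, 171.6]
wrist_force: [-1.4, -0.7, 2.4]
width: 0.0151
grasp_force: 60.2
```

Contact: the vertical force has gone from −3 N to +2.4 N. I'll release and retreat.

```bash
python3 -m handwheel '[0.03,0,0,0,0, 0.04,0,0,0,0, 0.05,0,0,0,0, 0.05,0,0,0,0]'
python3 -m handwheel '[0.05,0,0,-0.01,0, 0.05,0,0,-0.02,0, 0.05,0,0,-0.03,0, 0.05,0,0,-0.04,0, 0.05,0,0,-0.04,0, 0.05,0,0,-0.03,0, 0.05,0,0,0,0, 0.05,0,0,0,0]'
python3 - <<'E'
from h import *; from station import get_image
a=get_image("wrist")["color"][:,:,::-1];b=get_image("scene")["color"][100:390,150:470,::-1]
r=lambda i:cv2.resize(i,(400,int(i.shape[0]*400/i.shape[1])),interpolation=cv2.INTER_CUBIC)
a,b=r(a),r(b);c=np.zeros((max(len(a),len(b)),800,3),np.uint8);c[:len(a),:400]=a;c[:len(b),400:]=b
cv2.imwrite("pics/c4.png",c)
E
```

```text
clock: 10.88
eef_pos: [0.5006, -0.2427, 0.0578]
tool_rot: [-180.0, 0.0, 171.6]
wrist_force: [-0.5, -0.1, -0.1]
width: 0.0496
grasp_force: 0.0
clock: 11.88
eef_pos: [0.5, -0.2424, 0.2276]
tool_rot: [180.0, -0.0, 171.6]
wrist_force: [-0.3, -0.9, -0.5]
width: 0.05
grasp_force: 0.0
```

View pics/c4.png

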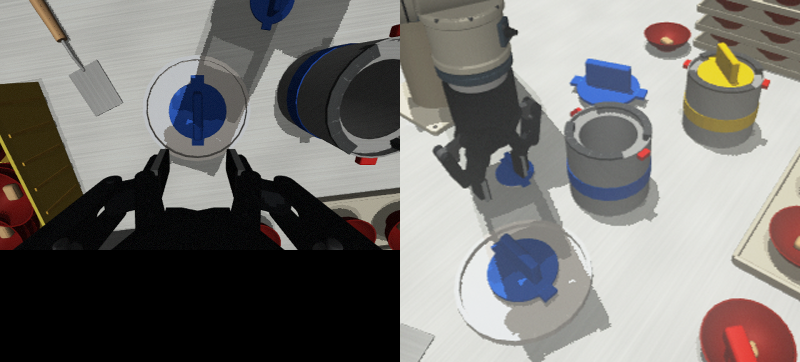

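The lid stands upright and flat in the centre of the tray: (197,108) in the wrist view, (523,268) in the scene view. The canister is open, the yellow lid is untouched and the gripper is clear.

```bash
python3 -c "from station import arm; print(arm.close_job())"
```

```text
the job is handed in; nothing more can be done
None
```

I turned the blue lid about 70° anticlockwise, lifted it straight off and set it flat and the right way up on the white tray; the yellow lid was left alone, and I handed the job in at about 12 s (result not shown).

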